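# Change over the bench tools on a sloping rest

## Task

The wooden-handled file lying on the red cutting board is finished with: put it away in whichever cradle of the sloping tool rest is empty, resting fully in it just above the stop, with its blade pointing down the slope like the tools parked there. Only then take the grey rotary handpiece out of the rest and lay it flat on the red board. Set both down rather than dropping them, and leave the ball-ended burnisher and the other things on the bench where they are.

Things in the scene. Friction and masses are not known exactly. Their poses are not given: they have to be found in the camera images.
- file: file, loose: pale wooden handle and flat dark steel blade (18 x 4 mm, 50 mm long on a short brass ferrule), 171 mm overall; plain flat-sided handle 110 x 30 x 30 mm; origin under the middle of the handle (underside), x from working end to butt, so the working end points to -x, z up out of its top side. At the start it lies on the red board. 0.1 to 0.2 kg
- file_tip (a point): end of the file's blade, 116 mm from the file's origin along its -x, 15 mm up
- handpiece: rotary handpiece, loose: grey plastic handle with a small black switch on top, aluminium collet nose and a thin steel burr, 166 mm overall; plain flat-sided handle 110 x 30 x 30 mm; origin under the middle of the handle (underside), x from working end to butt, so the working end points to -x, z up out of its top side. At the start it is parked in one of the three cradles. 0.2 to 0.35 kg
- handpiece_tip (a point): end of the handpiece's burr, 111 mm from the handpiece's origin along its -x, 15 mm up
- burnisher: burnisher, loose: pale wooden handle and a 25 mm steel ball on a short stem, 155 mm overall; plain flat-sided handle 110 x 30 x 30 mm; origin under the middle of the handle (underside), x from working end to butt, so the working end points to -x, z up out of its top side. Parked in another of the three cradles; it stays there
- rest: sloping tool rest, fixed: open plywood frame on a 180 x 320 x 14 mm base plate, origin under the middle of the base, x towards its high end. It stands left or right of the robot's centre line. Three cradles side by side 90 mm apart, one behind another as seen from the robot, slope up towards the left (+y) at about 29 deg (0.50 rad); two hold a tool, one is empty
- cradle_near (a point): seat of the cradle nearest the robot: where the middle of a parked tool's underside rests, 110 mm above the table. Axes as of a properly parked tool: x up the slope along the tool, y across, z square out of the slope. A stop 8 mm high at x = -56.5 mm holds the handle's lower end; the working end passes over it
- cradle_middle (a point): seat of the middle cradle; same shape and axes. Each cradle is two aluminium saddles, 12 mm thick, centred at x = -42 and +42 mm, with a 36 mm wide flat floor at z = 0 and cheeks flaring to about 58 mm apart and 21 mm high; between the saddles 72 mm are free for fingers
- cradle_far (a point): seat of the cradle farthest from the robot; same shape and axes as the other two
- board: red plastic cutting board, fixed: 200 (x) x 280 (y) x 10 mm, with a hand slot 24 x 100 mm near its +x edge; origin under its middle. It lies on the other side of the robot's centre line from the rest
- tumbler: bystander: red plastic tumbler, 72 mm across, 95 mm high, loose, origin under its middle
- card_box: bystander: open cardboard box 80 x 100 x 40 mm, loose, origin under its middle
- burr_stand: bystander: round white burr stand, 90 mm across, 70 mm high with its steel burrs, loose, origin under its middle
Not all that is in view belongs to the job. Leave any blue, orange or pink look-alike of the file alone.

How it is judged:
On the way:
1. the file is let go in the empty cradle, while the handpiece is still parked in its own (((x of file in the frame of cradle_near between -0.008 and 0.025 m and y of file in the frame of cradle_near between -0.01 and 0.01 m and z of file in the frame of cradle_near between -0.005 and 0.006 m and x of file_tip in the frame of cradle_near below -0.06 m and angle between the x axis of file and the x axis of cradle_near, either way round below 0.15 rad) or (x of file in the frame of cradle_middle between -0.008 and 0.025 m and y of file in the frame of cradle_middle between -0.01 and 0.01 m and z of file in the frame of cradle_middle between -0.005 and 0.006 m and x of file_tip in the frame of cradle_middle below -0.06 m and angle between the x axis of file and the x axis of cradle_middle, either way round below 0.15 rad) or (x of file in the frame of cradle_far between -0.008 and 0.025 m and y of file in the frame of cradle_far between -0.01 and 0.01 m and z of file in the frame of cradle_far between -0.005 and 0.006 m and x of file_tip in the frame of cradle_far below -0.06 m and angle between the x axis of file and the x axis of cradle_far, either way round below 0.15 rad)) and contact force between the fingers and file below 0.1 N and linear speed of file below 0.02 m/s and distance of handpiece from where it was at the start of the episode below 0.02 m), for 0.2 s.
At the end, for the whole second after the job is handed in: File seated in a cradle, blade down-slope (across 10 mm, height 5 mm, along -8 to +25 mm, in line within 0.15 rad), let go; handpiece lying still on the red board, level within 6 deg, its middle over the board; burnisher within 20 mm of its place (((x of file in the frame of cradle_near between -0.008 and 0.025 m and y of file in the frame of cradle_near between -0.01 and 0.01 m and z of file in the frame of cradle_near between -0.005 and 0.006 m and x of file_tip in the frame of cradle_near below -0.06 m and angle between the x axis of file and the x axis of cradle_near, either way round below 0.15 rad) or (x of file in the frame of cradle_middle between -0.008 and 0.025 m and y of file in the frame of cradle_middle between -0.01 and 0.01 m and z of file in the frame of cradle_middle between -0.005 and 0.006 m and x of file_tip in the frame of cradle_middle below -0.06 m and angle between the x axis of file and the x axis of cradle_middle, either way round below 0.15 rad) or (x of file in the frame of cradle_far between -0.008 and 0.025 m and y of file in the frame of cradle_far between -0.01 and 0.01 m and z of file in the frame of cradle_far between -0.005 and 0.006 m and x of file_tip in the frame of cradle_far below -0.06 m and angle between the x axis of file and the x axis of cradle_far, either way round below 0.15 rad)) and x of handpiece in the frame of board between -0.1 and 0.1 m and y of handpiece in the frame of board between -0.14 and 0.14 m and angle between handpiece's own x axis and vertical between 1.46 and 1.68 rad and contact force between handpiece and board above 0.5 N and linear speed of each of handpiece, file below 0.02 m/s and contact force between the fingers and file below 0.1 N and contact force between the fingers and handpiece below 0.1 N and distance of burnisher from where it was at the start of the episode below 0.02 m); the robot touches nothing.
It fails at once if the burnisher or a bystander is shifted by more than 30 mm (distance of any of tumbler, card_box, burr_stand, burnisher from where it was at the start of the episode above 0.03 m).
It fails at once if the file or the handpiece is dropped: out of the fingers and moving faster than 0.6 m/s ((contact force between the fingers and file below 0.1 N and distance of file from where it was at the start of the episode above 0.03 m and linear speed of file above 0.6 m/s) or (contact force between the fingers and handpiece below 0.1 N and distance of handpiece from where it was at the start of the episode above 0.03 m and linear speed of handpiece above 0.6 m/s)).
It also fails if it takes over 64 s, if anything falls off the work surface, if the arm or the gripper's body presses on something with over 40 N, if the wrist force passes 120 N, or if a joint passes its speed limit or range.

## Robot

A 6-joint arm with a two-finger parallel gripper is mounted at the origin on the work surface. World frame = base frame: x ahead of the robot, y to its left, z up, the work surface at z = 0. Lengths are in m, angles in rad, forces in N, time in s.
With the tool pointing down it reaches from about 0.425 to 1.125 m from the base axis. Payload 14.9 kg.
Tool frame: the origin (TCP) lies midway between the tips of the shut fingers; the grasp point (between the pads) lies bot.grip_point_offset behind it (bot.grip_point_offset is the distance from the TCP to the grasp point, in m); z points along the fingers, y is the line along which they close (so a half turn about z gives the same grasp; the last joint's range is limited). The gripper opens to 91 mm and grips with 3 to 60 N. Pads are 32 mm wide; open, the fingers measure 118 mm over their backs; the gripper's body (76 mm by 178 mm) begins 60 mm behind the grasp point.
Start: joints at [1.235, 0.379, 1.734, -0, 1.028, -0.033], TCP at [0.209, 0.668, 0.19] pointing down, gripper open.
Joint ranges: [-2.77, 2.77], [-0.74, 2.19], [0, 2.66], [-1.06, 4.2], [0.31, 2.87], [-3.08, 3.08]. Speed limits (rad/s): [1.89, 1.89, 2.39, 3.14, 3.14, 3.14].

## Interface

Orientations are given as a 3x3 rotation matrix whose columns are the frame's x, y, z axes.
In Python, from bench import bot, optics gives the robot as it stands. The module is installed in compiled form; this text tells all that it offers.
- The arm moves only by the tool step_arm, never from a script. Its argument "steps" is one flat list of numbers, 7 for each row, row after row: the turn, a rotation vector about the tool's x, y, z in degrees, then the shift along the tool's x, y, z in mm, then the opening, from -1 (shut) to 1 (fully open). In form: [rx, ry, rz, x, y, z, jaw, rx, ry, rz, x, y, z, jaw, ...]. A call has 1 to 10 rows; each row is the pose to reach, as a shift and turn from the pose commanded when the call began, along the tool's axes at that moment; what a row does not reach only later rows make up. A row lasts 1/12 s, in which the tool goes at most 41.7 mm and 7.16 degrees, less where a joint would pass 70% of its speed; a pose out of reach is approached as far as the arm can. A call with a gripper value outside its range is refused whole. The fingers move at their own pace and stop on an object; "grip_force" is the grip in N (left out, the last holds). Time passes only in rows, so rows that repeat a pose let the fingers close. It gives the time, the measured TCP pose, the force, the opening and the grip force at its end, in the units of the state.
- bot.get_state(): the state, without advancing time (a new reading comes with each control period).
- optics.get_image(name): name is "scene" or "side" or "wrist"; returns a dict with "image" (480x640x3 uint8, blue, green, red), "vertical_fov" (degrees; the focal length in pixels is half the picture's height over the tangent of half this angle, whatever the lens; pixels are square), "cx", "cy" (the principal point, pixels), "camera_from_world" (4x4, takes a point from world to camera coordinates); the wrist camera has in their place "tool_from_camera" (4x4, takes a point from camera to tool coordinates, whose origin is the TCP and whose axes are the flange's). Camera axes: x right, y down, z forward; pixel columns grow to the right and rows downward; lengths in m; the calibration is good to about 2 mm. A picture is of the moment at which its call begins: read the wrist's pose just before it. There is no depth.
- bot.hand_in(): hands the job in; it is judged then, once.
The state is a dict: "clock": time; "joints": joint angles; "qvel": joint speeds; "tau": joint torques, N m; "tcp_pos": TCP position; "orientation": TCP orientation; "wrist_force": force on the tool from outside, world axes, zero at the start; "torque": the same for the moment, N m; "finger_gap": opening from 0.0 (shut) to 1.0 (fully open); "gripper_force": force on a finger pad.
Only numpy, scipy, OpenCV 4.12 (cv2) and the standard library are available. Lean on these libraries where they do the work, as an engineer would, in place of code of your own. Each camera call takes 0.05 s, during which the arm holds its last target. There are 200 camera calls.

## Working session

There is one attempt and no reset: what is moved stays moved. The work goes in short steps, Python scripts to look and compute and a tool call to move; the robot and the scene stay as the last step left them, time stands still between calls to the robot, and variables do not carry over. Pictures are saved under pics/ and viewed, at most 10 in all, crops included, and the job is handed in when it is done.

Besides the shell and the picture viewer there is one more tool, called after "Emit:" by a JSON object that holds its "api" and its "payload", one argument or row to a line. step_arm: Moves the arm, as the interface text tells. Its arguments: {"type":"object","properties":{"steps":{"type":"array"},"grip_force":{"type":"number"}},"required":["steps"]}

```bash
mkdir -p pics; python3 - <<'E'
from bench import bot, optics
import cv2,numpy as np,pickle
s=bot.get_state()
print({k:np.round(v,3).tolist() for k,v in s.items()}, bot.grip_point_offset)
for n in ["scene","side","wrist"]:
    d=optics.get_image(n); cv2.imwrite(f"pics/{n}0.png",d["image"])
    pickle.dump((s,d),open(f"{n}0.pkl","wb"))
    print(n,{k:np.round(v,4).tolist() for k,v in d.items() if k!="image"})
E
```

```text
{'clock': 0.0, 'joints': [1.235, 0.379, 1.735, 0.0, 1.028, -0.033], 'qvel': [0.001, -0.002, 0.002, 0.001, -0.0, -0.001], 'tau': [0.002, -76.372, -43.437, 0.065, 0.042, -0.0], 'tcp_pos': [0.209, 0.668, 0.189], 'orientation': [[-0.955, 0.298, -0.0], [0.298, 0.955, -0.001], [0.0, -0.001, -1.0]], 'wrist_force': [-0.247, -0.327, 0.089], 'torque': [-0.004, -0.002, -0.033], 'gripper_force': 0.0, 'finger_gap': 0.999} 0.0188
scene {'vertical_fov': 55.1663, 'cx': 321.9852, 'cy': 240.5227, 'camera_from_world': [[0.8725, 0.4884, -0.0165, -0.4638], [0.2698, -0.5096, -0.817, -0.0842], [-0.4074, 0.7083, -0.5764, 1.5044], [0.0, 0.0, 0.0, 1.0]]}
side {'vertical_fov': 56.9389, 'cx': 326.2524, 'cy': 239.3457, 'camera_from_world': [[-0.997, -0.0777, -0.0041, 0.5599], [-0.055, 0.7412, -0.669, 0.0834], [0.0551, -0.6668, -0.7432, 1.1473], [0.0, 0.0, 0.0, 1.0]]}
wrist {'vertical_fov': 60.2657, 'cx': 325.6627, 'cy': 242.6009, 'tool_from_camera': [[-0.0005, -0.9572, -0.2893, 0.0814], [1.0, 0.0, -0.0018, -0.0008], [0.0018, -0.2893, 0.9572, -0.1947], [0.0, 0.0, 0.0, 1.0]]}
```

View pics/scene0.png

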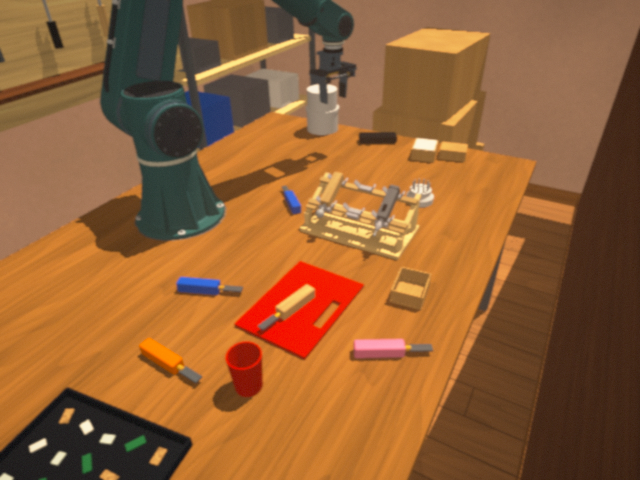

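View pics/side0.png

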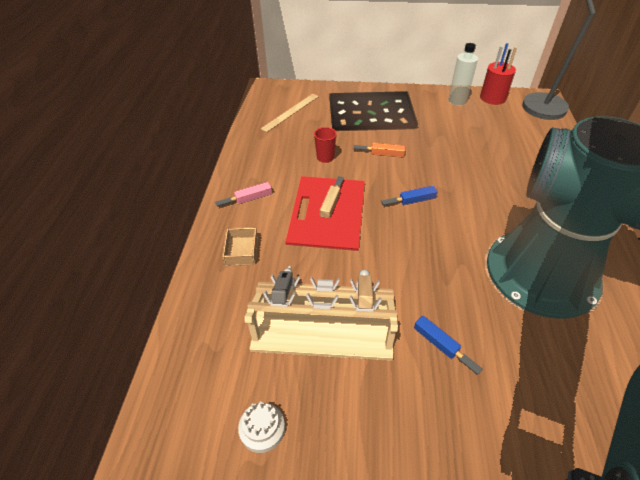

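The candidates, by scene pixel:
- The file on the red board (290,308), with a pale handle and dark blade.
- Blue look-alikes at (210,287) and (291,200).
- An orange look-alike at (170,360) and a pink one at (390,348).
- The burnisher handle in the near cradle (330,190).

I choose the one on the board. The side view shows the handpiece in the far cradle (285,287), the burnisher in the near one (365,290), and the middle one (322,293) empty.

```bash
cat > h.py <<'E'
import numpy as np, cv2, pickle
def cam(d,s=None):
    f=240/np.tan(np.radians(d["vertical_fov"])/2)
    K=np.array([[f,0,d["cx"]],[0,f,d["cy"]],[0,0,1]])
    if "camera_from_world" in d: T=np.linalg.inv(d["camera_from_world"])
    else:
        W=np.eye(4);W[:3,:3]=s["orientation"];W[:3,3]=s["tcp_pos"];T=W@np.array(d["tool_from_camera"])
    return K,T
def onplane(c,px,z):
    K,T=c; r=T[:3,:3]@np.linalg.solve(K,np.vstack([np.array(px,float).T,np.ones(len(px))]))
    o=T[:3,3:4]; return (o+r*(z-o[2])/r[2]).T
def proj(c,P):
    K,T=c; p=np.linalg.inv(T)@np.r_[np.array(P,float).T,np.ones((1,len(P)))]; q=K@p[:3]; return (q[:2]/q[2]).T
def tri(cs,pxs):
    A=[];b=[]
    for (K,T),p in zip(cs,pxs):
        r=T[:3,:3]@np.linalg.solve(K,[p[0],p[1],1.]);r/=np.linalg.norm(r)
        M=np.eye(3)-np.outer(r,r);A.append(M);b.append(M@T[:3,3])
    return np.linalg.lstsq(np.vstack(A),np.hstack(b),rcond=None)[0]
def load(n): return pickle.load(open(n,"rb"))
E
python3 - <<'E'
from h import *
_,ds=load("side0.pkl"); c=cam(ds); im=ds["image"]; hsv=cv2.cvtColor(im,cv2.COLOR_BGR2HSV)
m=((hsv[...,0]<5)|(hsv[...,0]>175))&(hsv[...,1]>200)&(hsv[...,2]>120)
m=m.astype(np.uint8); n,l,st,ce=cv2.connectedComponentsWithStats(m)
i=1+np.argmax(st[1:,4]); cn=max(cv2.findContours((l==i).astype(np.uint8),0,2)[0],key=cv2.contourArea)
ap=cv2.approxPolyDP(cn,6,True)[:,0]; print("board",np.c_[ap,onplane(c,ap,.01)].round(3).tolist())
print("file mid,tip,butt",onplane(c,[[331,201],[340,181],[327,212]],.035).round(3).tolist())
print("base",onplane(c,[[251,350],[394,356]],.014).round(3).tolist())
print("cradles ~z.11",onplane(c,[[284,287],[323,293],[365,290]],.12).round(3).tolist())
print("tumbler",onplane(c,[[325,135]],.095).round(3),"box",onplane(c,[[241,246]],.02).round(3),"stand",onplane(c,[[262,420]],.05).round(3))
v=cv2.resize(im[165:365,215:415],(600,600),interpolation=cv2.INTER_CUBIC)
cv2.imwrite("pics/sidecrop.png",v)
E
```

```text
board [[511.0, 78.0, -0.114, -0.996, 0.01]]
file mid,tip,butt [[0.562, -0.189, 0.035], [0.542, -0.279, 0.035], [0.57, -0.143, 0.035]]
base [[0.707, 0.285, 0.014], [0.39, 0.276, 0.014]]
cradles ~z.11 [[0.64, 0.184, 0.12], [0.553, 0.194, 0.12], [0.462, 0.179, 0.12]]
tumbler [[ 0.598 -0.426  0.095]] box [[ 0.791 -0.012  0.02 ]] stand [[0.65  0.448 0.05 ]]
```

View pics/sidecrop.png

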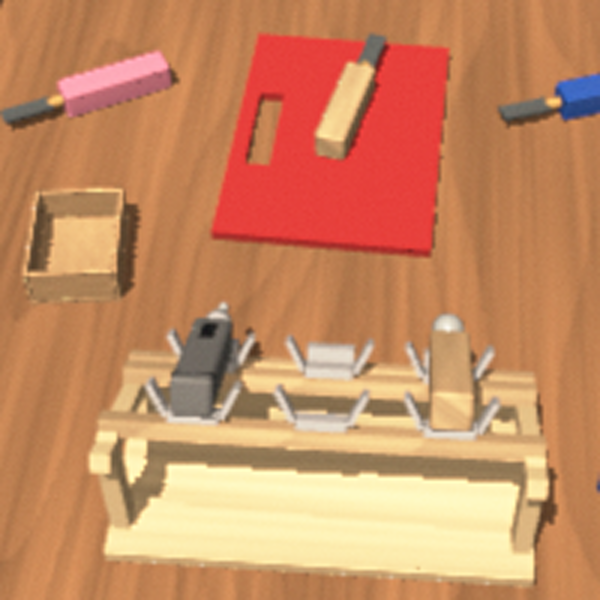

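The crop confirms the pale-handled file, with its blade pointing towards -y. The far cradle holds the handpiece, the near one the burnisher, and the middle one is empty. Next I'll bring the wrist to a view square to the slope.

```bash
cat >> h.py <<'E'
from scipy.spatial.transform import Rotation as Rn
def frame(xdir,zdir):
    z=np.array(zdir,float);z/=np.linalg.norm(z);x=np.array(xdir,float);x-=z*(x@z);x/=np.linalg.norm(x)
    return np.c_[x,np.cross(z,x),z]
def plan(s,R,*Ps):
    R0=np.array(s["orientation"]);print("rot",Rn.from_matrix(R0.T@R).as_rotvec(degrees=True).round(1))
    for P in Ps: print("shift",(1000*R0.T@(np.array(P)-s["tcp_pos"])).round(1))
E
python3 - <<'E'
from h import *
from bench import bot
s=bot.get_state()
a=.5; u=np.array([-.03,np.cos(a),np.sin(a)]); n=np.array([0,-np.sin(a),np.cos(a)])
plan(s,frame(u,-n),[.40,.35,.32],[.55,.10,.28])
E
```

```text
rot [-18.5  24.3  69.4]
shift [-277.4 -246.4 -130.3]
shift [-495.2 -440.3  -90.1]
```

Emit:
{"api": "step_arm", "payload": {
  "steps": [0,0,20,0,0,-100,1,0,0,40,-150,-130,-130,1,0,0,60,-277,-246,-130,1,-18.5,24.3,69.4,-277,-246,-130,1,-18.5,24.3,69.4,-495,-440,-90,1,-18.5,24.3,69.4,-495,-440,-90,1,-18.5,24.3,69.4,-495,-440,-90,1,-18.5,24.3,69.4,-495,-440,-90,1,-18.5,24.3,69.4,-495,-440,-90,1,-18.5,24.3,69.4,-495,-440,-90,1]
}}

```text
clock: 0.98
tcp_pos: [0.3992, 0.3512, 0.273]
orientation: [[-0.127, 0.992, -0.02], [0.894, 0.123, 0.431], [0.43, 0.037, -0.902]]
wrist_force: [0.5, -0.3, 0.1]
finger_gap: 0.998
gripper_force: 0.0
```

```bash
python3 - <<'E'
from h import *
from bench import bot
s=bot.get_state()
print(s["clock"],s["tcp_pos"],np.array(s["joints"]).round(2))
a=.5; u=np.array([-.03,np.cos(a),np.sin(a)]); n=np.array([0,-np.sin(a),np.cos(a)])
plan(s,frame(u,-n),[.55,.10,.28])
E
```

```text
0.9833 [0.39924161 0.35115655 0.27297709] [ 0.46 -0.08  2.16  0.51  0.94  0.04]
rot [-1.4  3.   5.6]
shift [-240.7  118.8 -117.6]
```

Emit:
{"api": "step_arm", "payload": {
  "steps": [-1.4,3,5.6,-240,119,-118,1,-1.4,3,5.6,-240,119,-118,1,-1.4,3,5.6,-240,119,-118,1,-1.4,3,5.6,-240,119,-118,1,-1.4,3,5.6,-240,119,-118,1,-1.4,3,5.6,-240,119,-118,1,-1.4,3,5.6,-240,119,-118,1,-1.4,3,5.6,-240,119,-118,1,-1.4,3,5.6,-240,119,-118,1,-1.4,3,5.6,-240,119,-118,1]
}}

```text
clock: 1.82
tcp_pos: [0.5504, 0.1033, 0.2805]
orientation: [[-0.033, 0.999, -0.003], [0.879, 0.03, 0.477], [0.476, 0.013, -0.879]]
wrist_force: [0.5, 0.2, 0.6]
finger_gap: 1.001
gripper_force: 0.0
```

```bash
python3 - <<'E'
from h import *
from bench import bot,optics
s=bot.get_state(); d=optics.get_image("wrist"); pickle.dump((s,d),open("w1.pkl","wb")); cv2.imwrite("pics/w1.png",d["image"])
print(s["clock"],s["tcp_pos"],np.array(s["orientation"]).round(3),np.array(s["joints"]).round(2),np.abs(s["qvel"]).max())
E
```

```text
1.8167 [0.55036194 0.10325499 0.28053163] [[-0.033  0.999 -0.003]
 [ 0.879  0.03   0.477]
 [ 0.476  0.013 -0.879]] [-0.11  0.08  2.    0.54  1.18 -0.38] 0.025966946066545912
```

View pics/w1.png

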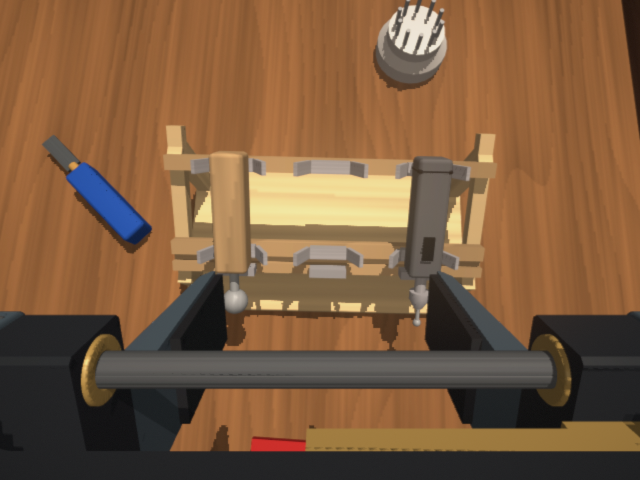

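The wrist view shows the burnisher at (230,215), the handpiece at (430,215), and the empty middle cradle with its saddles at (331,167) and (328,255) and its stop at (328,272). I'll enlarge the middle cradle.

```bash
python3 - <<'E'
from h import *
s,d=load("w1.pkl")
cv2.imwrite("pics/w1c.png",cv2.resize(d["image"][145:285,240:420],None,fx=4,fy=4,interpolation=cv2.INTER_CUBIC))
E
```

```text
(no output)
```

View pics/w1c.png

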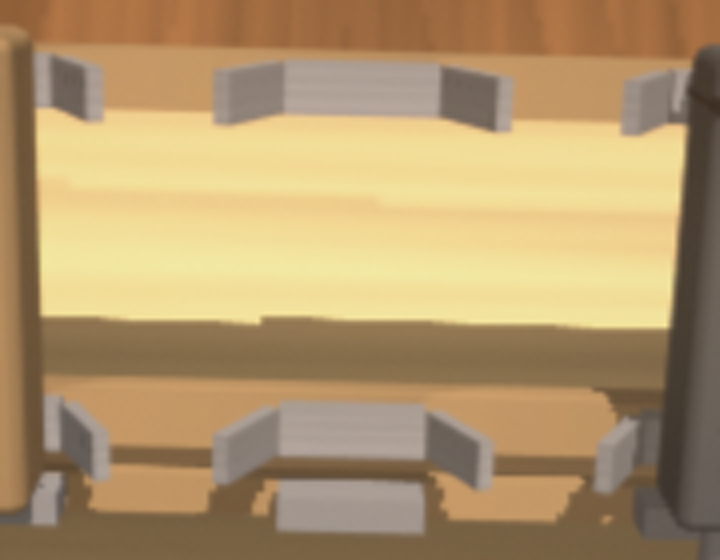

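```bash
python3 - <<'E'
from h import *
from scipy.optimize import least_squares
s,d=load("w1.pkl"); c=cam(d,s)
px=np.array([[285,60],[441,64],[283,113],[441,119],[281,402],[424,404],[278,455],[426,460]])/4+[240-.375,145-.375]
M=np.array([[.048,.018,0],[.048,-.018,0],[.036,.018,0],[.036,-.018,0],[-.036,.018,0],[-.036,-.018,0],[-.048,.018,0],[-.048,-.018,0]])
def cr(x,y,yaw,a=.5,z=.11):
    R=(Rn.from_euler("z",np.pi/2+yaw)*Rn.from_euler("y",-a)).as_matrix(); return R,np.array([x,y,z])
def f(p):
    R,t=cr(*p); return (proj(c,M@R.T+t)-px).ravel()
for p0 in ([.55,.19,.03],[.55,.19,.03,.5],[.55,.19,.03,.5,.11]):
    r=least_squares(f,p0); print(r.x.round(4),r.fun.round(1))
R,t=cr(*least_squares(f,[.55,.19,.03]).x); print(R.round(3)); pickle.dump((R,t),open("cradle.pkl","wb"))
# handpiece / burnisher lateral check: butt & lower ends on top face
for n,o in (("far",-.09),("near",.09)):
    for x in(-.055,.055): print(n,proj(c,np.array([[x,o+.015,.03],[x,o-.015,.03]])@R.T+t).round(0).tolist())
E
```

```text
[0.5534 0.1906 0.0063] [ 0.  -0.2  0.1 -0.2  0.3 -0.4 -0.5 -0.8 -0.4  1.2  0.6  1.7  0.2 -0.5
 -0.4 -0.8]
[0.5534 0.1905 0.0066 0.5265] [-0.   0.   0.2  0.1  0.3 -0.1 -0.4 -0.6 -0.3  1.   0.5  1.4  0.2 -0.8
 -0.5 -1.1]
[0.5534 0.1908 0.0065 0.5183 0.1092] [ 0.   0.1  0.1  0.1  0.3 -0.1 -0.5 -0.6 -0.3  1.   0.5  1.4  0.3 -0.8
 -0.5 -1.1]
[[-0.006 -1.     0.003]
 [ 0.878 -0.006 -0.479]
 [ 0.479  0.     0.878]]
far [[408.0, 278.0], [441.0, 279.0]]
far [[419.0, 158.0], [455.0, 159.0]]
near [[214.0, 273.0], [246.0, 274.0]]
near [[207.0, 152.0], [242.0, 153.0]]
```

The fit is good to about 1 mm, and the parked tools agree with it. Now over to the file.

```bash
python3 - <<'E'
from h import *
from bench import bot
s=bot.get_state()
plan(s,frame([.2,.98,0],[0,0,-1]),[.556,-.04,.30],[.559,-.19,.22])
E
```

```text
rot [ -2.6 -28.4  13.2]
shift [-117.3    1.7  -85.5]
shift [-287.3   -1.1  -86.7]
```

Emit:
{"api": "step_arm", "payload": {
  "steps": [-2.6,-28.4,13.2,-117,2,-86,1,-2.6,-28.4,13.2,-117,2,-86,1,-2.6,-28.4,13.2,-117,2,-86,1,-2.6,-28.4,13.2,-287,-1,-87,1,-2.6,-28.4,13.2,-287,-1,-87,1,-2.6,-28.4,13.2,-287,-1,-87,1,-2.6,-28.4,13.2,-287,-1,-87,1,-2.6,-28.4,13.2,-287,-1,-87,1,-2.6,-28.4,13.2,-287,-1,-87,1,-2.6,-28.4,13.2,-287,-1,-87,1]
}}

```text
clock: 2.7
tcp_pos: [0.5592, -0.1898, 0.2203]
orientation: [[0.2, 0.98, 0.001], [0.98, -0.2, 0.001], [0.001, 0.0, -1.0]]
wrist_force: [-0.6, -0.3, 0.0]
finger_gap: 0.999
gripper_force: 0.0
```

```bash
python3 - <<'E'
from h import *
from bench import bot,optics
s=bot.get_state(); d=optics.get_image("wrist"); pickle.dump((s,d),open("w2.pkl","wb")); cv2.imwrite("pics/w2.png",d["image"])
print(s["clock"],s["tcp_pos"],np.array(s["orientation"]).round(3),np.array(s["joints"]).round(2),np.abs(s["qvel"]).max())
hsv=cv2.cvtColor(d["image"],cv2.COLOR_BGR2HSV); print(hsv[200:230:10,300:340:10].tolist())
E
```

```text
2.7 [ 0.55924263 -0.189786    0.22031022] [[ 0.2    0.98   0.001]
 [ 0.98  -0.2    0.001]
 [ 0.001  0.    -1.   ]] [-0.37  0.17  1.94  0.    1.03 -0.17] 0.025066312803129934
[[[1, 201, 225], [1, 199, 225], [13, 130, 180], [17, 117, 238]], [[1, 199, 225], [1, 199, 225], [14, 130, 186], [17, 118, 239]], [[1, 202, 224], [1, 199, 225], [14, 129, 192], [17, 118, 238]]]
```

View pics/w2.png

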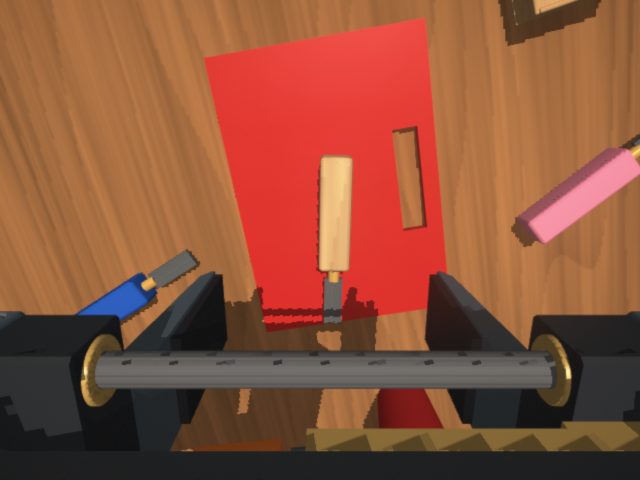

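The file lies at the image centre: butt at (337,157), ferrule at (334,272), blade tip at (333,320). It is almost aligned with the tool. The board corners are (206,57), (424,19), (447,308) and (267,331).

```bash
python3 - <<'E'
from h import *
from bench import bot
s0,d=load("w2.pkl"); c=cam(d,s0); hsv=cv2.cvtColor(d["image"],cv2.COLOR_BGR2HSV)
m=cv2.inRange(hsv,(10,60,205),(25,180,255)); m[:145]=0;m[285:]=0;m[:,:310]=0;m[:,365:]=0
m=cv2.morphologyEx(m,cv2.MORPH_OPEN,np.ones((5,5)))
cn=max(cv2.findContours(m,0,2)[0],key=cv2.contourArea); P=onplane(c,cn[:,0],.04)
(ctr,wh,ang)=cv2.minAreaRect((P[:,:2]*1000).astype(np.float32)); print(ctr,wh,ang)
tip=onplane(c,[[333,321]],.025)[0]; print("tip",tip)
B=onplane(c,[[206,57],[424,19],[447,308],[267,331]],.01)[:,:2];print("board",B.round(3).tolist(),B.mean(0))
b=cv2.boxPoints((ctr,wh,ang))/1000; 
e=b[1]-b[0] if np.linalg.norm(b[1]-b[0])>np.linalg.norm(b[2]-b[1]) else b[2]-b[1]
e=e/np.linalg.norm(e)*np.sign(e[1]); print("dir",e, "tip dist",e@(np.array(ctr)/1000-tip[:2]))
s=bot.get_state(); g=np.array([*np.array(ctr)/1000,0])
R=frame([*e,0],[0,0,-1])
plan(s,R,g+[0,0,.09],g+[0,0,.012])
E
```

```text
(566.9616088867188, -197.56179809570312) (106.7625732421875, 26.676555633544922) 77.44563293457031
tip [ 0.54288471 -0.31177513  0.025     ]
board [[0.481, -0.038], [0.678, -0.047], [0.665, -0.329], [0.468, -0.317]] [ 0.57294749 -0.18263666]
dir [0.2173658 0.9760902] tip dist 0.11671601005923905
rot [ 0.1 -0.   1.1]
shift [ -6.7   8.6 130.9]
shift [ -6.7   8.5 208.9]
```

Emit:
{"api": "step_arm", "payload": {
  "steps": [0,0,1.1,-7,8.5,40,0.6,0,0,1.1,-7,8.5,80,0.6,0,0,1.1,-7,8.5,120,0.6,0,0,1.1,-7,8.5,150,0.6,0,0,1.1,-7,8.5,175,0.6,0,0,1.1,-7,8.5,190,0.6,0,0,1.1,-7,8.5,200,0.6,0,0,1.1,-7,8.5,206.5,0.6,0,0,1.1,-7,8.5,206.5,0.6,0,0,1.1,-7,8.5,206.5,0.6]
}}

```text
clock: 3.58
tcp_pos: [0.5677, -0.1988, 0.0153]
orientation: [[0.218, 0.976, 0.003], [0.976, -0.218, -0.0], [0.0, 0.003, -1.0]]
wrist_force: [-0.8, -0.3, 0.2]
finger_gap: 0.801
gripper_force: 0.0
```

Emit:
{"api": "step_arm", "payload": {
  "steps": [0,0,0,0,0,0,-1,0,0,0,0,0,0,-1,0,0,0,0,0,0,-1,0,0,0,0,0,0,-1,0,0,0,0,0,0,-1,0,0,0,0,0,0,-1,0,0,0,0,0,0,-1,0,0,0,0,0,0,-1],
  "grip_force": 30
}}

```text
clock: 4.25
tcp_pos: [0.5669, -0.1992, 0.0143]
orientation: [[0.219, 0.976, 0.001], [0.976, -0.219, -0.0], [0.0, 0.001, -1.0]]
wrist_force: [-0.8, 0.3, 1.9]
finger_gap: 0.318
gripper_force: 30.0
```

Grasped (gap 29 mm). Lift it and carry it to a hover above the middle cradle.

```bash
python3 - <<'E'
from h import *
from bench import bot
s=bot.get_state(); R,t=load("cradle.pkl")
T=t+R@[.0024,0,.0043]; n=R[:,2]
plan(s,frame(R[:,0],-n),[.565,-.19,.20],[.555,0,.27],T+.08*n)
E
```

```text
rot [  3.3  28.5 -12.7]
shift [   8.6   -3.6 -185.7]
shift [ 191.8  -54.8 -255.7]
shift [ 340.1  -89.5 -170.8]
```

Emit:
{"api": "step_arm", "payload": {
  "steps": [0,0,0,0,0,-20,-1,0,0,0,0,0,-60,-1,0,0,0,4,-2,-100,-1,0,0,0,6,-3,-140,-1,0,0,0,9,-4,-180,-1,0.8,7,-3,40,-15,-200,-1,1.7,14,-6,75,-24,-215,-1,2.5,21,-9,110,-32,-230,-1,3.3,28.5,-12.7,140,-40,-245,-1,3.3,28.5,-12.7,175,-50,-255,-1]
}}

```text
clock: 5.08
tcp_pos: [0.5564, -0.0174, 0.2703]
orientation: [[-0.008, 1.0, -0.002], [0.875, 0.008, 0.484], [0.484, 0.002, -0.875]]
wrist_force: [0.4, 0.8, -1.8]
finger_gap: 0.319
gripper_force: 30.0
```

```bash
cat > hov.py <<'E'
from h import *
from bench import bot
s=bot.get_state(); R,t=load("cradle.pkl"); n=R[:,2]; T=t+R@[.0024,0,.0043]
plan(s,frame(R[:,0],-n),T+.08*n,T+.02*n,T)
print(R.T@(s["tcp_pos"]-T), s["wrist_force"])
E
python3 hov.py
```

```text
rot [ 0.1 -0.3  0.1]
shift [107.2  -1.6 156.7]
shift [106.9  -1.7 216.7]
shift [106.8  -1.7 236.7]
[-0.10808949 -0.00165235  0.23610232] [ 0.36435641  0.76849872 -1.79031248]
```

Emit:
{"api": "step_arm", "payload": {
  "steps": [0,-0.3,0,40,-1,5,-1,0,-0.3,0,75,-1.6,25,-1,0,-0.3,0,100,-1.6,60,-1,0,-0.3,0,107,-1.6,95,-1,0,-0.3,0,107,-1.6,130,-1,0,-0.3,0,107,-1.6,157,-1,0,-0.3,0,107,-1.6,157,-1,0,-0.3,0,107,-1.6,157,-1,0,-0.3,0,107,-1.6,157,-1]
}}

```text
clock: 5.83
tcp_pos: [0.5541, 0.1512, 0.1837]
orientation: [[-0.006, 1.0, -0.002], [0.88, 0.006, 0.474], [0.474, 0.001, -0.88]]
wrist_force: [0.1, 0.7, -1.7]
finger_gap: 0.318
gripper_force: 30.0
```

```bash
python3 hov.py; python3 - <<'E'
from h import *
from bench import bot,optics
s=bot.get_state(); d=optics.get_image("wrist"); pickle.dump((s,d),open("w3.pkl","wb")); cv2.imwrite("pics/w3.png",d["image"])
E
```

```text
rot [0.1 0.3 0. ]
shift [ 1.6 -0.4 -0.7]
shift [ 1.9 -0.5 59.3]
shift [ 2.1 -0.5 79.3]
[-0.00161068 -0.00042969  0.0793018 ] [ 0.0538576   0.74173975 -1.73916292]
```

View pics/w3.png

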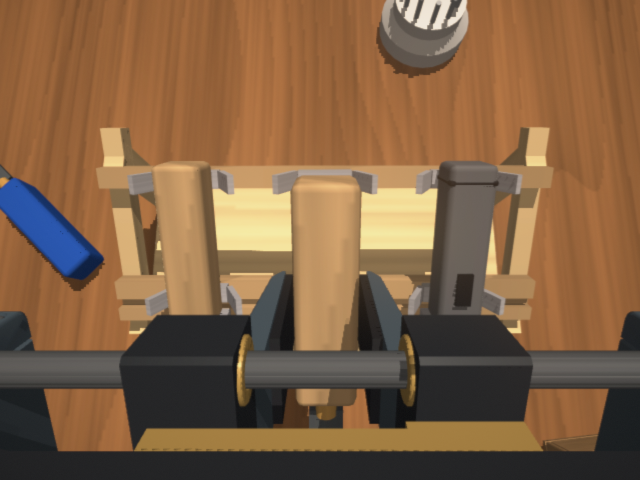

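The file hovers centred over the middle cradle, with the butt at (326,185) and the upper saddle at (325,180). Lower it.

Emit:
{"api": "step_arm", "payload": {
  "steps": [0,0.3,0,2,-0.5,25,-1,0,0.3,0,2,-0.5,45,-1,0,0.3,0,2,-0.5,60,-1,0,0.3,0,2,-0.5,68,-1,0,0.3,0,2,-0.5,74,-1,0,0.3,0,2,-0.5,76,-1,0,0.3,0,2,-0.5,76,-1,0,0.3,0,2,-0.5,76,-1]
}}

```text
clock: 6.55
tcp_pos: [0.5533, 0.1892, 0.1176]
orientation: [[-0.006, 1.0, -0.002], [0.878, 0.006, 0.479], [0.479, 0.002, -0.878]]
wrist_force: [0.1, 1.0, -2.4]
finger_gap: 0.319
gripper_force: 30.0
```

```bash
python3 hov.py
```

```text
rot [0.1 0.  0. ]
shift [ -0.1   0.2 -77. ]
shift [ -0.    0.1 -17. ]
shift [-0.   0.1  3. ]
[3.47032407e-05 9.68710052e-05 3.03089593e-03] [ 0.05606451  0.98334312 -2.37621771]
```

Nothing touches yet, and 3 mm remain.

Emit:
{"api": "step_arm", "payload": {
  "steps": [0,0,0,0,0,1,-1,0,0,0,0,0,2,-1,0,0,0,0,0,3,-1,0,0,0,0,0,3,-1,0,0,0,0,0,3,-1,0,0,0,0,0,3,-1]
}}

```text
clock: 7.05
tcp_pos: [0.553, 0.1908, 0.1145]
orientation: [[-0.006, 1.0, -0.002], [0.878, 0.006, 0.479], [0.479, 0.001, -0.878]]
wrist_force: [-1.8, -4.1, 6.2]
finger_gap: 0.317
gripper_force: 30.0
```

```bash
python3 hov.py
```

```text
rot [0.1 0.  0. ]
shift [  0.    0.5 -80.5]
shift [  0.    0.4 -20.5]
shift [ 0.1  0.4 -0.5]
[-5.36305118e-05  3.91908729e-04 -4.61204338e-04] [-1.75479915 -4.0647313   6.18994914]
```

It is seated, with about 10 N along the normal. Release it and back straight out.

Emit:
{"api": "step_arm", "payload": {
  "steps": [0,0,0,0,0,0,0.2,0,0,0,0,0,0,0.2,0,0,0,0,0,0,0.2,0,0,0,0,0,0,0.2,0,0,0,0,0,-10,0.2,0,0,0,0,0,-30,0.2,0,0,0,0,0,-70,0.2,0,0,0,0,0,-110,0.2,0,0,0,0,0,-150,0.2,0,0,0,0,0,-150,0.2]
}}

```text
clock: 7.88
tcp_pos: [0.5562, 0.1164, 0.253]
orientation: [[-0.008, 1.0, 0.006], [0.878, 0.004, 0.478], [0.478, 0.009, -0.878]]
wrist_force: [1.8, 0.8, 1.5]
finger_gap: 0.596
gripper_force: 0.0
```

Emit:
{"api": "step_arm", "payload": {
  "steps": [0,0,0,0,0,-20,0.6,0,0,0,0,0,-20,0.6,0,0,0,0,0,-20,0.6,0,0,0,0,0,-20,0.6]
}}

```text
clock: 8.22
tcp_pos: [0.5528, 0.1097, 0.2627]
orientation: [[-0.005, 1.0, -0.003], [0.878, 0.006, 0.479], [0.479, -0.0, -0.878]]
wrist_force: [1.1, 0.8, -0.5]
finger_gap: 0.795
gripper_force: 0.0
```

```bash
python3 - <<'E'
from h import *
from bench import bot,optics
s=bot.get_state(); d=optics.get_image("wrist"); pickle.dump((s,d),open("w4.pkl","wb"))
R,t=load("cradle.pkl"); c=cam(d,s)
im=d["image"].copy()
for o in(-.09,0,.09):
    q=proj(c,np.array([[-.0565,o+.015,.03],[-.0565,o-.015,.03],[.0535,o-.015,.03],[.0535,o+.015,.03]])@R.T+t); print(q.round(0).tolist())
cv2.imwrite("pics/w4.png",im); print(s["clock"])
E
```

```text
[[412.0, 283.0], [446.0, 283.0], [457.0, 156.0], [420.0, 156.0]]
[[309.0, 283.0], [344.0, 283.0], [345.0, 156.0], [308.0, 156.0]]
[[207.0, 283.0], [241.0, 283.0], [233.0, 156.0], [196.0, 156.0]]
8.2167
```

View pics/w4.png

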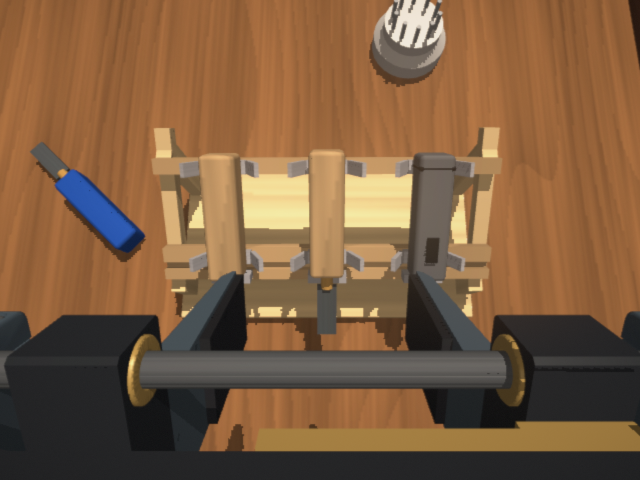

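The file sits in the middle cradle: handle spans columns 309–344 as predicted, the butt is at row 152 (about 3 mm above the stop contact), and the blade points down-slope to (327,333). The handpiece, at about (431,218), sits roughly 2.5 mm towards the file from its cradle's centre line. Next is the handpiece.

```bash
cat > hp.py <<'E'
from h import *
from bench import bot
s=bot.get_state(); R,t=load("cradle.pkl"); n=R[:,2]; T=t+R@[0,-.0875,.004]
plan(s,frame(R[:,0],-n),T+.12*n,T+.06*n,T)
print(R.T@(s["tcp_pos"]-T), s["wrist_force"])
E
python3 hp.py
```

```text
rot [-0.  0. -0.]
shift [-2.2 88.8 48.5]
shift [ -2.2  88.8 108.5]
shift [ -2.1  88.9 168.5]
[0.00219695 0.0887497  0.16852221] [-0.51007689  0.69466913  0.11353031]
```

Emit:
{"api": "step_arm", "payload": {
  "steps": [0,0,0,-1,40,0,0.15,0,0,0,-2,80,10,0.15,0,0,0,-2,89,45,0.15,0,0,0,-2,89,80,0.15,0,0,0,-2,89,108,0.15,0,0,0,-2,89,108,0.15,0,0,0,-2,89,108,0.15]
}}

```text
clock: 8.85
tcp_pos: [0.6405, 0.1608, 0.1658]
orientation: [[-0.005, 1.0, -0.007], [0.878, 0.008, 0.479], [0.479, -0.003, -0.878]]
wrist_force: [0.5, -0.3, 0.3]
finger_gap: 0.575
gripper_force: 0.0
```

```bash
python3 hp.py; python3 - <<'E'
from h import *
from bench import bot,optics
s=bot.get_state(); d=optics.get_image("wrist"); cv2.imwrite("pics/w5.png",d["image"])
E
```

```text
rot [-0.2  0.  -0. ]
shift [ -0.1   0.3 -60.5]
shift [-0.1  0.6 -0.5]
shift [-0.1  0.8 59.5]
[9.08011214e-05 5.66740126e-04 5.95163150e-02] [ 0.53672251 -0.32184144  0.28639511]
```

View pics/w5.png

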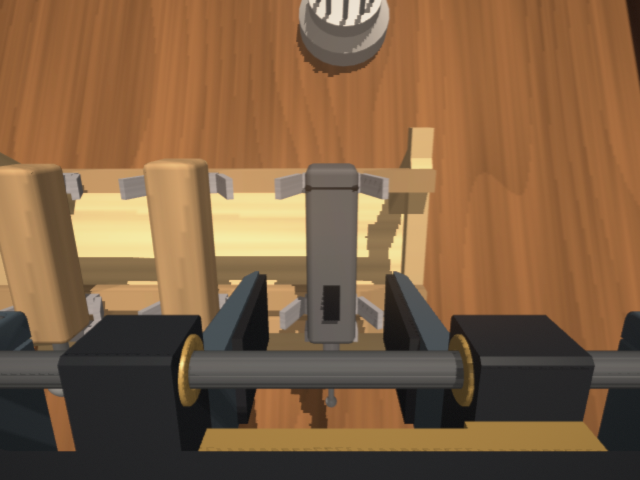

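The handpiece handle spans columns 307–357 (centre 332), while the finger midline is at 326. That means shifting +3.5 mm in tool y, then descending.

Emit:
{"api": "step_arm", "payload": {
  "steps": [0,0,0,0,3.5,10,0.15,0,0,0,0,3.5,25,0.15,0,0,0,0,3.5,40,0.15,0,0,0,0,3.5,50,0.15,0,0,0,0,3.5,57,0.15,0,0,0,0,3.5,59.5,0.15,0,0,0,0,3.5,59.5,0.15,0,0,0,0,3.5,59.5,0.15]
}}

```text
clock: 9.57
tcp_pos: [0.6453, 0.1886, 0.1156]
orientation: [[-0.006, 1.0, -0.003], [0.878, 0.006, 0.479], [0.479, 0.001, -0.878]]
wrist_force: [-0.1, -0.3, 0.0]
finger_gap: 0.573
gripper_force: 0.0
```

Emit:
{"api": "step_arm", "payload": {
  "steps": [0,0,0,0,0,0,-1,0,0,0,0,0,0,-1,0,0,0,0,0,0,-1,0,0,0,0,0,0,-1,0,0,0,0,0,0,-1,0,0,0,0,0,0,-1],
  "grip_force": 40
}}

```text
clock: 10.07
tcp_pos: [0.6453, 0.1885, 0.1155]
orientation: [[-0.006, 1.0, -0.002], [0.878, 0.006, 0.479], [0.479, 0.001, -0.878]]
wrist_force: [-0.4, -0.4, -1.0]
finger_gap: 0.166
gripper_force: 0.0
```

```bash
python3 hp.py; python3 - <<'E'
from h import *
from bench import bot
s=bot.get_state()
p=np.array([.552,-.18,0])
plan(s,frame([.03,1,0],[0,0,-1]),[.60,.0,.27],p+[0,0,.12],p+[0,0,.015]); print(s["tcp_pos"],s["joints"])
E
```

```text
rot [0. 0. 0.]
shift [  -0.4   -4.3 -117.9]
shift [ -0.3  -4.3 -57.9]
shift [-0.3 -4.3  2.1]
[ 0.0003207  -0.00433838  0.0020979 ] [-0.42274403 -0.4449985  -0.95493951]
rot [ -0.5 -28.6   2. ]
shift [ -91.2  -46.4 -225.8]
shift [-320.8  -95.6 -180.3]
shift [-371.1  -95.7  -88.1]
[0.64526527 0.18854697 0.11550516] [ 0.03871961  0.44183392  1.88302318  0.65078864  0.91137459 -0.39957449]
```

The gap of 0.166 with no pad force means the handle is not between the pads. Look.

```bash
python3 - <<'E'
from h import *
from bench import bot,optics
w=optics.get_image("wrist")["image"]; d=optics.get_image("side"); sd=cv2.resize(d["image"][230:380,220:420],(480,360),interpolation=cv2.INTER_CUBIC)
w=cv2.resize(w,(480,360)); 
a=optics.get_image("scene")["image"]; a=cv2.resize(a[150:270,270:450],(320,214))
cv=np.zeros((594,800,3),np.uint8); cv[:360,:480]=w; cv[:214,480:]=a; cv[360:,:312]=cv2.resize(sd,(312,234)); 
cv2.imwrite("pics/mix.png",cv); s=bot.get_state(); print(s["finger_gap"],s["gripper_force"])
E
```

```text
0.03834367505851558 0.0
```

View pics/mix.png

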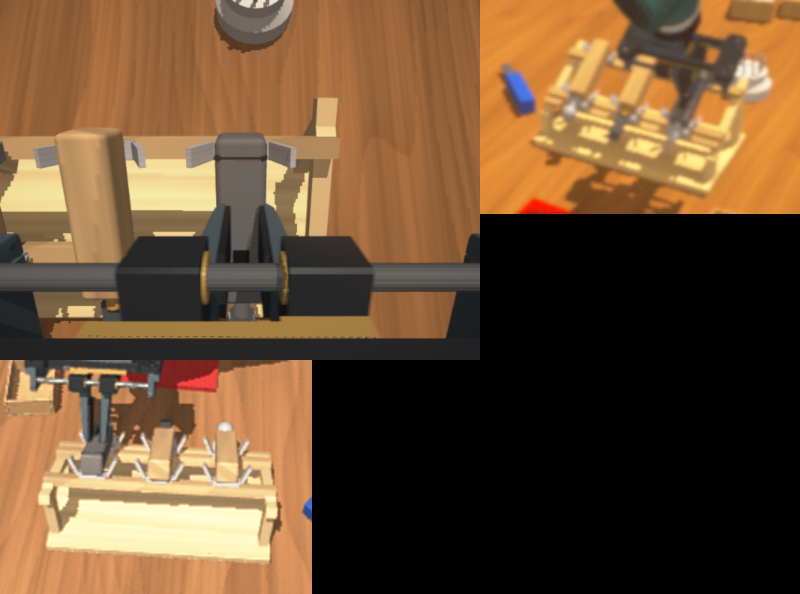

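The picture shows the handpiece still seated and the closed fingers above or around its mid-handle. I've used my 10 views, so I'll check the geometry by numbers, projecting into the side and scene views.

```bash
python3 - <<'E'
from h import *
from bench import bot,optics
s=bot.get_state(); R,t=load("cradle.pkl"); print(s["clock"],s["finger_gap"],s["gripper_force"],s["tcp_pos"],np.array(s["wrist_force"]).round(1))
_,a=load("side0.pkl"); b=optics.get_image("side"); c=cam(a)
pickle.dump((s,b),open("side1.pkl","wb"))
pts={"tcp":s["tcp_pos"],"hp top mid":t+R@[0,-.09,.03],"butt top":t+R@[.055,-.09,.03],"butt bottom":t+R@[.055,-.09,0],"low end top":t+R@[-.055,-.09,.03],
 "burn butt top":t+R@[.055,.09,.03],"burn butt bot":t+R@[.055,.09,0]}
for k,v in pts.items(): print(k,proj(c,[v]).round(1))
# dark handpiece mask in the initial view: grey, unsaturated, dark
for im,n in((a["image"],"before"),(b["image"],"now")):
    h=cv2.cvtColor(im,cv2.COLOR_BGR2HSV); m=((h[...,1]<70)&(h[...,2]<110)).astype(np.uint8)
    print(n)
    for r in range(262,310,4):
        x=np.flatnonzero(m[r,255:310])+255; print(r,(x.min(),x.max(),len(x)) if len(x) else None, end="; ")
# burnisher rows in initial view
h=cv2.cvtColor(a["image"],cv2.COLOR_BGR2HSV); print("\nburn col",[(r,h[r,366].tolist()) for r in range(266,316,3)])
print("hp col",[(r,h[r,282].tolist()) for r in range(266,312,3)])
E
```

```text
10.2167 0.03834367505851558 0.0 [0.64521791 0.18854208 0.11539755] [ 0.7 -0.2 -0. ]
tcp [[281.4 289.7]]
hp top mid [[282.2 279.7]]
butt top [[277.9 290.8]]
butt bottom [[278.  303.8]]
low end top [[286.  269.7]]
burn butt top [[365.5 295.8]]
burn butt bot [[364.6 308.9]]
before
262 None; 266 None; 270 None; 274 (np.int64(281), np.int64(291), 9); 278 (np.int64(278), np.int64(292), 8); 282 (np.int64(282), np.int64(292), 8); 286 (np.int64(281), np.int64(290), 7); 290 (np.int64(284), np.int64(288), 5); 294 (np.int64(285), np.int64(287), 3); 298 (np.int64(285), np.int64(285), 1); 302 (np.int64(285), np.int64(285), 1); 306 None; now
262 (np.int64(277), np.int64(288), 8); 266 (np.int64(277), np.int64(288), 8); 270 (np.int64(278), np.int64(288), 8); 274 (np.int64(277), np.int64(291), 12); 278 (np.int64(278), np.int64(292), 12); 282 (np.int64(278), np.int64(292), 14); 286 (np.int64(286), np.int64(290), 5); 290 (np.int64(285), np.int64(288), 4); 294 (np.int64(285), np.int64(287), 3); 298 (np.int64(285), np.int64(285), 1); 302 None; 306 None; 
burn col [(266, [13, 147, 210]), (269, [12, 125, 200]), (272, [19, 32, 216]), (275, [15, 77, 203]), (278, [15, 118, 195]), (281, [16, 114, 201]), (284, [16, 118, 204]), (287, [15, 113, 208]), (290, [15, 117, 209]), (293, [15, 117, 210]), (296, [21, 99, 251]), (299, [20, 104, 245]), (302, [17, 110, 231]), (305, [17, 110, 229]), (308, [15, 80, 191]), (311, [17, 78, 227]), (314, [18, 107, 241])]
hp col [(266, [13, 146, 192]), (269, [13, 146, 192]), (272, [16, 33, 99]), (275, [10, 20, 38]), (278, [18, 31, 108]), (281, [17, 32, 110]), (284, [14, 34, 112]), (287, [15, 36, 113]), (290, [14, 32, 118]), (293, [15, 35, 144]), (296, [17, 36, 141]), (299, [17, 37, 139]), (302, [16, 37, 130]), (305, [16, 35, 229]), (308, [19, 105, 246]), (311, [19, 105, 243])]
```

```bash
python3 - <<'E'
from h import *
from bench import bot,optics
s=bot.get_state(); d=optics.get_image("wrist"); c=cam(d,s); pickle.dump((s,d),open("w6.pkl","wb"))
print("tcp px",proj(c,[s["tcp_pos"]]))
R=np.array(s["orientation"]);
for z in(0,-.01,-.02,-.03,-.04):print(z,proj(c,[np.array(s["tcp_pos"])+R@[x,0,z] for x in(-.016,.016)]).round(0).tolist())
print(s["finger_gap"],s["gripper_force"],np.array(s["wrist_force"]).round(1))
h=cv2.cvtColor(d["image"],cv2.COLOR_BGR2HSV)
for r in range(220,345,10): print(r,"  ".join("%d,%d,%d"%tuple(h[r,x]) for x in range(270,386,10)))
E
```

```text
tcp px [[324.98333759 283.89128538]]
0 [[325.0, 312.0], [325.0, 254.0]]
-0.01 [[325.0, 322.0], [325.0, 261.0]]
-0.02 [[325.0, 332.0], [325.0, 268.0]]
-0.03 [[325.0, 343.0], [325.0, 276.0]]
-0.04 [[325.0, 355.0], [325.0, 285.0]]
0.010124164430802225 0.0 [-0.6 -0.2 -0.2]
220 22,99,241  22,100,242  14,47,92  15,38,107  13,38,107  10,36,107  12,36,105  13,38,107  13,40,102  23,97,240  23,97,240  14,50,112
230 24,93,242  24,93,242  13,44,92  15,38,107  14,36,106  13,34,106  13,34,105  15,34,105  14,38,101  23,95,241  23,95,241  22,98,237
240 21,104,241  20,104,241  15,45,90  14,36,106  14,36,106  14,36,106  11,34,106  14,36,105  14,38,101  20,104,238  20,105,239  17,110,127
250 22,99,242  22,100,242  13,46,88  16,36,106  16,36,105  15,39,105  13,34,105  15,34,105  16,39,99  20,106,238  17,111,126  17,111,126
260 26,85,243  25,85,243  14,46,84  16,36,105  16,37,104  16,37,104  15,34,104  15,34,105  14,39,99  25,90,241  18,112,139  18,111,140
270 23,95,243  23,94,243  14,41,81  15,34,104  15,34,104  15,35,103  14,32,103  14,32,103  15,36,98  23,96,241  18,110,134  18,113,135
280 24,92,239  
[... 187 characters left out ...]
,41,44  98,24,84  98,24,84  17,112,125  17,109,126  17,109,126
300 17,112,128  17,113,129  12,38,68  101,33,84  101,33,84  10,37,41  10,37,41  100,27,84  100,27,84  17,112,130  17,109,131  18,112,132
310 18,111,124  17,112,125  14,43,65  100,36,84  101,33,84  8,26,39  15,27,38  99,30,84  99,30,84  17,102,173  19,108,232  17,111,126
320 0,0,39  0,0,40  150,7,39  120,6,41  98,38,74  10,21,36  10,21,37  101,33,84  150,6,41  0,6,42  10,17,44  18,28,46
330 105,12,41  120,13,39  105,13,40  90,6,40  98,38,74  0,21,37  10,21,37  101,33,84  150,6,40  0,0,40  30,6,41  0,12,43
340 135,13,39  120,7,39  120,12,41  120,13,40  19,152,171  15,13,40  20,19,41  18,153,117  120,6,40  0,0,40  120,6,41  150,6,40
```

The numbers show the fingertips hidden from about 28 mm above the TCP, at the handle's top surface. So the fingers have closed through the handle with zero pad and wrist force. I'll open slowly and watch the forces, then close again.

Emit:
{"api": "step_arm", "payload": {
  "steps": [0,0,0,0,0,0,0.15,0,0,0,0,0,0,0.15,0,0,0,0,0,0,0.15,0,0,0,0,0,0,0.15,0,0,0,0,0,0,0.15,0,0,0,0,0,0,0.15,0,0,0,0,0,0,0.15,0,0,0,0,0,0,0.15]
}}

```text
clock: 10.98
tcp_pos: [0.6452, 0.1886, 0.1154]
orientation: [[-0.006, 1.0, -0.003], [0.878, 0.006, 0.479], [0.479, 0.001, -0.878]]
wrist_force: [-0.1, 0.3, 0.1]
finger_gap: 0.551
gripper_force: 0.0
```

Emit:
{"api": "step_arm", "payload": {
  "steps": [0,0,0,0,0,0,-1,0,0,0,0,0,0,-1,0,0,0,0,0,0,-1,0,0,0,0,0,0,-1],
  "grip_force": 20
}}

```text
clock: 11.32
tcp_pos: [0.6452, 0.1886, 0.1154]
orientation: [[-0.006, 1.0, -0.003], [0.878, 0.006, 0.479], [0.479, 0.0, -0.878]]
wrist_force: [0.1, 0.3, -0.5]
finger_gap: 0.316
gripper_force: 0.0
```

```bash
python3 - <<'E'
from h import *
from bench import bot,optics
s=bot.get_state(); d=optics.get_image("wrist"); s2=bot.get_state(); print(s["clock"],s["finger_gap"],s2["finger_gap"],s2["gripper_force"])
a=load("w6.pkl")[1]["image"]; x=cv2.absdiff(a,d["image"])[150:270].max(2); print("changed px above fingers",(x>25).sum(), np.argwhere(x>25).mean(0) if (x>25).any() else "")
E
```

```text
11.3167 0.3162909847244321 0.2666619380204478 0.0
changed px above fingers 4 [ 79.25 206.75]
```

Gap 0.267 is below the handle's 0.33 and there's still no force: the fingers pass through the handle at this spot. I'll try other stations along the handle, open then close, to see whether any of it can be felt.

Emit:
{"api": "step_arm", "payload": {
  "steps": [0,0,0,0,0,0,0.15,0,0,0,0,0,0,0.15,0,0,0,0,0,0,0.15,0,0,0,0,0,0,0.15,0,0,0,0,0,0,0.15,0,0,0,5,0,0,0.15,0,0,0,10,0,0,0.15,0,0,0,15,0,0,0.15,0,0,0,15,0,0,0.15]
}}

```text
clock: 12.12
tcp_pos: [0.6453, 0.2027, 0.1233]
orientation: [[-0.007, 1.0, -0.002], [0.878, 0.007, 0.479], [0.479, 0.001, -0.878]]
wrist_force: [0.4, -0.3, -0.2]
finger_gap: 0.575
gripper_force: 0.0
```

Emit:
{"api": "step_arm", "payload": {
  "steps": [0,0,0,0,0,0,-1,0,0,0,0,0,0,-1,0,0,0,0,0,0,-1,0,0,0,0,0,0,-1,0,0,0,0,0,0,-1,0,0,0,0,0,0,-1]
}}

```text
clock: 12.62
tcp_pos: [0.6451, 0.2016, 0.1225]
orientation: [[-0.006, 1.0, -0.003], [0.878, 0.006, 0.479], [0.479, 0.0, -0.878]]
wrist_force: [0.6, -0.5, -0.1]
finger_gap: 0.165
gripper_force: 0.0
```

Emit:
{"api": "step_arm", "payload": {
  "steps": [0,0,0,0,0,0,0.15,0,0,0,0,0,0,0.15,0,0,0,0,0,0,0.15,0,0,0,0,0,0,0.15,0,0,0,0,0,0,0.15,0,0,0,0,0,0,0.15,0,0,0,-10,0,0,0.15,0,0,0,-20,0,0,0.15,0,0,0,-30,0,0,0.15,0,0,0,-30,0,0,0.15]
}}

```text
clock: 13.45
tcp_pos: [0.6448, 0.1735, 0.1068]
orientation: [[-0.004, 1.0, -0.003], [0.878, 0.005, 0.479], [0.479, -0.001, -0.878]]
wrist_force: [-0.5, 0.3, 0.7]
finger_gap: 0.577
gripper_force: 0.0
```

Emit:
{"api": "step_arm", "payload": {
  "steps": [0,0,0,0,0,0,-1,0,0,0,0,0,0,-1,0,0,0,0,0,0,-1,0,0,0,0,0,0,-1,0,0,0,0,0,0,-1,0,0,0,0,0,0,-1]
}}

```text
clock: 13.95
tcp_pos: [0.6453, 0.1756, 0.1083]
orientation: [[-0.006, 1.0, -0.003], [0.878, 0.007, 0.479], [0.479, 0.001, -0.878]]
wrist_force: [0.5, -0.4, -0.3]
finger_gap: 0.168
gripper_force: 0.0
```

The whole handle is intangible to the fingers. I'll try the collet nose, beyond the stop.

Emit:
{"api": "step_arm", "payload": {
  "steps": [0,0,0,0,0,0,0.15,0,0,0,0,0,0,0.15,0,0,0,0,0,0,0.15,0,0,0,0,0,0,0.15,0,0,0,0,0,0,0.15,0,0,0,0,0,-20,0.15,0,0,0,0,0,-50,0.15,0,0,0,-25,0,-50,0.15,0,0,0,-60,0,-50,0.15,0,0,0,-61,0,-50,0.15]
}}

```text
clock: 14.78
tcp_pos: [0.6451, 0.0946, 0.1209]
orientation: [[-0.004, 1.0, -0.003], [0.878, 0.005, 0.479], [0.479, -0.001, -0.878]]
wrist_force: [-0.5, -0.5, -0.6]
finger_gap: 0.576
gripper_force: 0.0
```

Emit:
{"api": "step_arm", "payload": {
  "steps": [0,0,0,0,0,15,0.15,0,0,0,0,0,30,0.15,0,0,0,0,0,42,0.15,0,0,0,0,0,50,0.15,0,0,0,0,0,50,-1,0,0,0,0,0,50,-1,0,0,0,0,0,50,-1,0,0,0,0,0,50,-1,0,0,0,0,0,50,-1,0,0,0,0,0,50,-1],
  "grip_force": 10
}}

```text
clock: 15.62
tcp_pos: [0.646, 0.1217, 0.0795]
orientation: [[-0.006, 1.0, -0.002], [0.878, 0.006, 0.479], [0.479, 0.001, -0.878]]
wrist_force: [-0.5, 0.8, 0.8]
finger_gap: 0.169
gripper_force: 0.0
```

Emit:
{"api": "step_arm", "payload": {
  "steps": [0,0,0,0,0,0,-1,0,0,0,0,0,0,-1,0,0,0,0,0,0,-1]
}}

```text
clock: 15.87
tcp_pos: [0.6457, 0.1218, 0.0791]
orientation: [[-0.006, 1.0, -0.002], [0.878, 0.006, 0.479], [0.479, 0.001, -0.878]]
wrist_force: [0.3, -0.2, 0.7]
finger_gap: 0.002
gripper_force: 0.0
```

```bash
python3 hp.py; python3 - <<'E'
from h import *
from bench import bot,optics
s=bot.get_state(); print(s["clock"],s["finger_gap"],s["gripper_force"])
b=optics.get_image("side"); pickle.dump((s,b),open("side2.pkl","wb")); a=load("side0.pkl")[1]
x=cv2.absdiff(a["image"],b["image"]).max(2)
print("butt area change",(x[288:306,270:290]>25).sum(),"burnisher",(x[272:312,355:378]>25).sum())
E
```

```text
rot [0. 0. 0.]
shift [  75.7   -4.3 -117.9]
shift [ 75.7  -4.3 -57.9]
shift [75.7 -4.4  2.1]
[-0.07573238 -0.00438023  0.00213197] [ 0.26728878 -0.20435945  0.74521145]
15.8667 0.002363027951189151 0.0
butt area change 0 burnisher 0
```

The nose is intangible as well. Before concluding anything, I'll check whether finger contact works at all right now: back out, open fully, then close gently (3 N) on the seated file.

Emit:
{"api": "step_arm", "payload": {
  "steps": [0,0,0,0,0,0,0.15,0,0,0,0,0,0,0.15,0,0,0,0,0,0,0.15,0,0,0,0,0,0,0.15,0,0,0,0,0,0,0.15,0,0,0,0,0,-20,0.15,0,0,0,0,0,-60,0.15,0,0,0,0,0,-100,1,0,0,0,40,0,-100,1,0,0,0,76,0,-100,1]
}}

```text
clock: 16.75
tcp_pos: [0.6467, 0.1394, 0.2056]
orientation: [[-0.003, 1.0, 0.001], [0.878, 0.002, 0.479], [0.479, 0.003, -0.878]]
wrist_force: [0.1, 0.6, -1.0]
finger_gap: 0.706
gripper_force: 0.0
```

Emit:
{"api": "step_arm", "payload": {
  "steps": [0,0,0,0,-40,0,1,0,0,0,0,-80,0,1,0,0,0,0,-80,0,1,0,0,0,0,-80,0,1,0,0,0,0,-80,0,1,0,0,0,0,-80,0,0.15,0,0,0,0,-80,0,0.15,0,0,0,0,-80,0,0.15,0,0,0,0,-80,0,0.15,0,0,0,0,-80,0,0.15]
}}

```text
clock: 17.58
tcp_pos: [0.5657, 0.1401, 0.203]
orientation: [[-0.006, 1.0, -0.003], [0.878, 0.006, 0.479], [0.479, 0.0, -0.878]]
wrist_force: [-0.5, -0.2, 0.1]
finger_gap: 0.665
gripper_force: 0.0
```

```bash
python3 hov.py; python3 - <<'E'
from bench import bot
s=bot.get_state(); print(s["clock"],s["finger_gap"])
E
```

```text
rot [0. 0. 0.]
shift [  2.2 -12.   21.5]
shift [  2.3 -12.   81.5]
shift [  2.3 -12.  101.5]
[-0.0022195  -0.01200176  0.10154482] [-0.45104264 -0.19082235  0.10380775]
17.5833 0.6645932013643113
```

Emit:
{"api": "step_arm", "payload": {
  "steps": [0,0,0,2.3,-12,10,0.15,0,0,0,2.3,-12,40,0.15,0,0,0,2.3,-12,65,0.15,0,0,0,2.3,-12,85,0.15,0,0,0,2.3,-12,97,0.15,0,0,0,2.3,-12,99.5,0.15,0,0,0,2.3,-12,99.5,0.15,0,0,0,2.3,-12,99.5,0.15]
}}

```text
clock: 18.25
tcp_pos: [0.5538, 0.1895, 0.1177]
orientation: [[-0.006, 1.0, -0.002], [0.878, 0.006, 0.479], [0.479, 0.001, -0.878]]
wrist_force: [-0.1, -0.4, -0.3]
finger_gap: 0.575
gripper_force: 0.0
```

Emit:
{"api": "step_arm", "payload": {
  "steps": [0,0,0,0,0,0,-1,0,0,0,0,0,0,-1,0,0,0,0,0,0,-1,0,0,0,0,0,0,-1,0,0,0,0,0,0,-1],
  "grip_force": 3
}}

```text
clock: 18.67
tcp_pos: [0.5534, 0.1897, 0.1172]
orientation: [[-0.006, 1.0, -0.002], [0.878, 0.006, 0.479], [0.479, 0.001, -0.878]]
wrist_force: [-0.6, 1.1, -0.1]
finger_gap: 0.242
gripper_force: 0.0
```

The file is now intangible too (gap 0.242, below 0.318, with zero force). So finger contact has been lost altogether since the release, not just for the handpiece. I'll open, back out, and probe the bare board lightly to see whether any contact registers.

Emit:
{"api": "step_arm", "payload": {
  "steps": [0,0,0,0,0,0,0.15,0,0,0,0,0,0,0.15,0,0,0,0,0,0,0.15,0,0,0,0,0,0,0.15,0,0,0,0,0,0,0.15,0,0,0,0,0,-30,0.15,0,0,0,0,0,-70,0.15,0,0,0,0,0,-110,0.15,0,0,0,0,0,-150,0.15,0,0,0,0,0,-150,0.15]
}}

```text
clock: 19.5
tcp_pos: [0.5567, 0.1156, 0.2552]
orientation: [[-0.009, 1.0, 0.006], [0.878, 0.005, 0.478], [0.478, 0.009, -0.878]]
wrist_force: [1.4, -0.2, 0.6]
finger_gap: 0.575
gripper_force: 0.0
```

```bash
python3 - <<'E'
from h import *
from bench import bot,optics
s=bot.get_state(); print(s["clock"],s["finger_gap"],s["tcp_pos"])
d=optics.get_image("wrist"); c=cam(d,s); R,t=load("cradle.pkl"); h=cv2.cvtColor(d["image"],cv2.COLOR_BGR2HSV)
# file's handle: wood colour extent in rows at the cradle's centre line
p=proj(c,[t+R@[x,0,.03] for x in(.08,.0535,0)]).round(0); print(p)
x0=int(p[2][0]); m=cv2.inRange(h,(10,60,190),(25,180,255))
print([(r,h[r,x0].tolist()) for r in range(int(p[1][1])-12,int(p[1][1])+8,2)])
r=int(p[2][1]); print([(x,h[r,x].tolist()) for x in range(x0-26,x0+27,3)])
b=optics.get_image("side")["image"]; a=load("side1.pkl")[1]["image"]
x=cv2.absdiff(a,b).max(2); print("rest change vs side1",(x[292:315,255:390]>30).sum())
plan(s,frame([0,1,0],[0,0,-1]),[.58,-.05,.25],[.58,-.15,.08])
E
```

```text
19.5 0.5753523913530002 [0.55673814 0.11557153 0.25523514]
[[320. 124.]
 [320. 159.]
 [320. 225.]]
[(147, [13, 154, 161]), (149, [14, 155, 160]), (151, [14, 143, 168]), (153, [16, 123, 197]), (155, [17, 118, 233]), (157, [16, 121, 225]), (159, [16, 123, 206]), (161, [16, 123, 203]), (163, [16, 123, 203]), (165, [16, 123, 204])]
[(294, [24, 91, 246]), (297, [24, 90, 246]), (300, [24, 90, 246]), (303, [17, 116, 163]), (306, [16, 122, 192]), (309, [16, 122, 203]), (312, [16, 122, 200]), (315, [16, 121, 196]), (318, [15, 123, 197]), (321, [15, 122, 195]), (324, [16, 123, 187]), (327, [16, 122, 193]), (330, [16, 122, 190]), (333, [16, 123, 191]), (336, [16, 123, 172]), (339, [23, 96, 239]), (342, [24, 90, 246]), (345, [24, 89, 246])]
rest change vs side1 0
rot [  0.4 -28.6   0.4]
shift [-148.1   22.4  -74.5]
shift [-317.2   20.4   27. ]
```

The file has not moved. Probe the bare board with shut fingers.

Emit:
{"api": "step_arm", "payload": {
  "steps": [0.1,-7,0,-40,5,-20,-1,0.2,-14,0,-80,10,-45,-1,0.3,-21,0,-115,16,-60,-1,0.4,-28.6,0.4,-148,22,-74,-1,0.4,-28.6,0.4,-185,22,-55,-1,0.4,-28.6,0.4,-220,22,-35,-1,0.4,-28.6,0.4,-255,21,-10,-1,0.4,-28.6,0.4,-290,20,10,-1,0.4,-28.6,0.4,-317,20,27,-1,0.4,-28.6,0.4,-317,20,27,-1]
}}

```text
clock: 20.43
tcp_pos: [0.571, -0.1475, 0.0662]
orientation: [[-0.0, 1.0, -0.017], [1.0, 0.001, 0.003], [0.003, -0.017, -1.0]]
wrist_force: [-1.5, 0.3, -1.2]
finger_gap: 0.003
gripper_force: 0.0
```

Emit:
{"api": "step_arm", "payload": {
  "steps": [0,0,0,0,0,20,-1,0,0,0,0,0,40,-1,0,0,0,0,0,55,-1,0,0,0,0,0,65,-1,0,0,0,0,0,68,-1,0,0,0,0,0,69,-1,0,0,0,0,0,70,-1,0,0,0,0,0,71,-1,0,0,0,0,0,72,-1,0,0,0,0,0,72,-1]
}}

```text
clock: 21.27
tcp_pos: [0.5751, -0.1473, 0.0014]
orientation: [[-0.001, 1.0, -0.007], [1.0, 0.001, 0.0], [0.0, -0.007, -1.0]]
wrist_force: [-0.2, -0.1, -0.9]
finger_gap: -0.001
gripper_force: 0.0
```

The TCP is 9 mm below the board's top with no force, so the fingers now touch nothing at all. I'll back out, run a full open/shut cycle at the original 30 N, and probe once more.

Emit:
{"api": "step_arm", "payload": {
  "steps": [0,0,0,0,0,-20,-1,0,0,0,0,0,-50,1,0,0,0,0,0,-50,1,0,0,0,0,0,-50,1,0,0,0,0,0,-50,1,0,0,0,0,0,-50,1,0,0,0,0,0,-50,1,0,0,0,0,0,-50,1,0,0,0,0,0,-50,1,0,0,0,0,0,-50,1],
  "grip_force": 30
}}

```text
clock: 22.1
tcp_pos: [0.575, -0.1472, 0.0506]
orientation: [[-0.001, 1.0, -0.008], [1.0, 0.001, 0.001], [0.001, -0.008, -1.0]]
wrist_force: [1.0, 0.1, -0.5]
finger_gap: 0.629
gripper_force: 0.0
```

Emit:
{"api": "step_arm", "payload": {
  "steps": [0,0,0,0,0,0,1,0,0,0,0,0,0,1,0,0,0,0,0,0,1,0,0,0,0,0,0,1,0,0,0,0,0,0,1,0,0,0,0,0,0,1,0,0,0,0,0,0,1,0,0,0,0,0,0,1]
}}

```text
clock: 22.77
tcp_pos: [0.5752, -0.1472, 0.051]
orientation: [[-0.001, 1.0, -0.008], [1.0, 0.001, 0.0], [0.0, -0.008, -1.0]]
wrist_force: [0.3, 0.3, 0.1]
finger_gap: 1.003
gripper_force: 0.0
```

Emit:
{"api": "step_arm", "payload": {
  "steps": [0,0,0,0,0,20,1,0,0,0,0,0,35,1,0,0,0,0,0,38,1,0,0,0,0,0,40,1,0,0,0,0,0,42,1,0,0,0,0,0,44,1,0,0,0,0,0,46,1,0,0,0,0,0,46,1,0,0,0,0,0,46,1]
}}

```text
clock: 23.52
tcp_pos: [0.575, -0.1473, 0.0053]
orientation: [[-0.001, 1.0, -0.008], [1.0, 0.001, 0.0], [0.0, -0.008, -1.0]]
wrist_force: [-0.9, -0.2, 0.6]
finger_gap: 1.001
gripper_force: 0.0
```

Still nothing. I'll make one last attempt on the handpiece, in case the fault is intermittent.

```bash
python3 - <<'E'
from h import *
from bench import bot
s=bot.get_state(); R,t=load("cradle.pkl"); n=R[:,2]; T=t+R@[0,-.0915,.004]
plan(s,frame(R[:,0],-n),[.60,-.05,.27],T+.13*n); print(s["clock"])
E
```

```text
rot [-0.4 28.6 -0.4]
shift [  97.3   23.1 -264.9]
shift [ 274.2   69.  -222.8]
23.5167
```

Emit:
{"api": "step_arm", "payload": {
  "steps": [0,0,0,0,0,-40,0.15,0,0,0,0,0,-80,0.15,0,0,0,0,0,-120,0.15,0,0,0,0,0,-160,0.15,0,0,0,10,5,-200,0.15,0,7,0,30,10,-235,0.15,0,14,0,60,15,-255,0.15,-0.2,21,-0.2,97,23,-265,0.15,-0.4,28.6,-0.4,135,30,-265,0.15,-0.4,28.6,-0.4,170,40,-260,0.15]
}}

```text
clock: 24.35
tcp_pos: [0.6172, 0.0225, 0.2657]
orientation: [[-0.004, 1.0, -0.0], [0.874, 0.004, 0.485], [0.485, 0.002, -0.874]]
wrist_force: [1.6, -1.2, -0.8]
finger_gap: 0.575
gripper_force: 0.0
```

```bash
sed -i 's/-.0875/-.0915/' hp.py; python3 hp.py
```

```text
rot [ 0.2 -0.4 -0.1]
shift [72.6 28.4 94. ]
shift [ 72.2  28.3 154. ]
shift [ 71.8  28.1 214. ]
[-0.07318467  0.02879777  0.21343186] [ 1.58204903 -1.2052611  -0.84469653]
```

Emit:
{"api": "step_arm", "payload": {
  "steps": [0.2,-0.4,0,36,15,20,0.15,0.2,-0.4,0,72,28,40,0.15,0.2,-0.4,0,72,28,80,0.15,0.2,-0.4,0,72,28,120,0.15,0.2,-0.4,0,72,28,150,0.15,0.2,-0.4,0,72,28,175,0.15,0.2,-0.4,0,72,28,195,0.15,0.2,-0.4,0,72,28,208,0.15,0.2,-0.4,0,72,28,213,0.15,0.2,-0.4,0,72,28,213,0.15]
}}

```text
clock: 25.18
tcp_pos: [0.6434, 0.1884, 0.1118]
orientation: [[-0.006, 1.0, -0.007], [0.881, 0.009, 0.473], [0.473, -0.003, -0.881]]
wrist_force: [0.6, 0.1, -0.1]
finger_gap: 0.576
gripper_force: 0.0
```

Emit:
{"api": "step_arm", "payload": {
  "steps": [0,0,0,0,0,0,-1,0,0,0,0,0,0,-1,0,0,0,0,0,0,-1,0,0,0,0,0,0,-1,0,0,0,0,0,0,-1,0,0,0,0,0,0,-1,0,0,0,0,0,0,-1],
  "grip_force": 30
}}

```text
clock: 25.77
tcp_pos: [0.6441, 0.1877, 0.1131]
orientation: [[-0.006, 1.0, -0.005], [0.881, 0.008, 0.473], [0.473, -0.002, -0.881]]
wrist_force: [-2.6, -4.3, 6.5]
finger_gap: 0.315
gripper_force: 30.0
```

Contact is back: gap 0.315, pad force 30 N. The fault is intermittent, so carry without delay.

```bash
python3 hp.py|tail -1; python3 - <<'E'
from h import *
from bench import bot
s=bot.get_state(); R,t=load("cradle.pkl"); print((R.T@(s["tcp_pos"]-t)).round(4))
p=np.array([.573,-.175,0])
plan(s,frame([.03,1,0],[0,0,-1]),[.62,.05,.24],[.59,-.08,.20],p+[0,0,.10],p+[0,0,.03],p+[0,0,.014])
E
```

```text
[-0.00152631  0.00088124  0.00036985] [-2.62947155 -4.30493227  6.51380315]
[-0.0015 -0.0906  0.0044]
rot [ -0.6 -28.2   2.1]
shift [ -61.2  -25.4 -176.8]
shift [-194.5  -56.3 -202.9]
shift [-325.4  -73.9 -159.6]
shift [-358.5  -73.8  -98. ]
shift [-366.   -73.8  -83.9]
```

Emit:
{"api": "step_arm", "payload": {
  "steps": [0,0,0,0,0,-15,-1,0,0,0,0,0,-45,-1,0,0,0,0,0,-85,-1,0,0,0,-10,-8,-120,-1,0,0,0,-30,-17,-155,-1,0,-5,0,-62,-26,-177,-1,0,-12,0.5,-98,-34,-188,-1,-0.3,-19,1,-135,-42,-195,-1,-0.5,-26,1.5,-170,-50,-200,-1,-0.6,-28.2,2.1,-195,-56,-203,-1],
  "grip_force": 40
}}

```text
clock: 26.6
tcp_pos: [0.5895, -0.0821, 0.2]
orientation: [[0.03, 1.0, 0.0], [1.0, -0.03, -0.007], [-0.007, 0.0, -1.0]]
wrist_force: [-0.3, -0.7, -4.1]
finger_gap: 0.311
gripper_force: 40.0
```

```bash
cat > pl.py <<'E'
from h import *
from bench import bot
s=bot.get_state(); p=np.array([.573,-.175,0])
plan(s,frame([.03,1,0],[0,0,-1]),p+[0,0,.10],p+[0,0,.02],p+[0,0,.0142]); print(s["finger_gap"],s["gripper_force"],s["wrist_force"])
E
python3 pl.py
```

```text
rot [0.  0.4 0. ]
shift [-92.6 -13.7 100.7]
shift [-92.1 -13.7 180.7]
shift [-92.  -13.7 186.5]
0.31079312811582827 39.997950196266174 [-0.31008844 -0.68078837 -4.13755237]
```

Emit:
{"api": "step_arm", "payload": {
  "steps": [0,0.2,0,-30,-5,25,-1,0,0.4,0,-60,-10,50,-1,0,0.4,0,-85,-13,80,-1,0,0.4,0,-92,-14,115,-1,0,0.4,0,-92,-14,145,-1,0,0.4,0,-92,-14,165,-1,0,0.4,0,-92,-14,175,-1,0,0.4,0,-92,-14,180,-1,0,0.4,0,-92,-14,183,-1,0,0.4,0,-92,-14,183,-1]
}}

```text
clock: 27.43
tcp_pos: [0.5737, -0.1718, 0.0169]
orientation: [[0.03, 1.0, -0.0], [1.0, -0.03, 0.007], [0.007, -0.0, -1.0]]
wrist_force: [-0.9, -0.7, -2.8]
finger_gap: 0.313
gripper_force: 40.0
```

```bash
python3 pl.py
```

```text
rot [-0.  -0.4  0. ]
shift [ -2.7  -0.6 -83.1]
shift [-3.2 -0.6 -3.1]
shift [-3.3 -0.6  2.7]
0.3127033369058994 39.99780714511871 [-0.92847508 -0.68380621 -2.8342939 ]
```

Emit:
{"api": "step_arm", "payload": {
  "steps": [0,-0.3,0,0,0,1,-1,0,-0.3,0,0,0,2,-1,0,-0.3,0,0,0,3,-1,0,-0.3,0,0,0,3,-1,0,-0.3,0,0,0,3,-1]
}}

```text
clock: 27.85
tcp_pos: [0.574, -0.1717, 0.0148]
orientation: [[0.029, 1.0, 0.0], [1.0, -0.029, 0.002], [0.002, 0.0, -1.0]]
wrist_force: [-5.0, 3.1, 15.2]
finger_gap: 0.313
gripper_force: 40.0
```

On the board (15 N upward). Release and retreat straight up.

Emit:
{"api": "step_arm", "payload": {
  "steps": [0,0,0,0,0,-0.5,-1,0,0,0,0,0,-0.5,0.4,0,0,0,0,0,-0.5,0.4,0,0,0,0,0,-0.5,0.4,0,0,0,0,0,-0.5,0.4,0,0,0,0,0,-0.5,0.4,0,0,0,0,0,-20,0.4,0,0,0,0,0,-50,0.4,0,0,0,0,0,-90,0.4,0,0,0,0,0,-130,0.4]
}}

```text
clock: 28.68
tcp_pos: [0.5724, -0.1716, 0.1438]
orientation: [[0.03, 1.0, -0.003], [1.0, -0.03, 0.003], [0.003, -0.003, -1.0]]
wrist_force: [0.9, 0.6, 0.2]
finger_gap: 0.699
gripper_force: 0.0
```

Emit:
{"api": "step_arm", "payload": {
  "steps": [0,0,0,0,0,-40,0.6,0,0,0,0,0,-60,0.6,0,0,0,0,0,-60,0.6,0,0,0,0,0,-60,0.6,0,0,0,0,0,-60,0.6,0,0,0,0,0,-60,0.6]
}}

```text
clock: 29.18
tcp_pos: [0.5725, -0.1717, 0.2015]
orientation: [[0.03, 1.0, -0.004], [1.0, -0.03, 0.003], [0.003, -0.004, -1.0]]
wrist_force: [-0.2, 1.1, -0.1]
finger_gap: 0.798
gripper_force: 0.0
```

```bash
python3 - <<'E'
from h import *
from bench import bot,optics
s=bot.get_state(); d=optics.get_image("wrist"); c=cam(d,s); h=cv2.cvtColor(d["image"],cv2.COLOR_BGR2HSV)
m=cv2.inRange(h,(0,0,50),(179,75,160)); m[290:]=0; m[:120]=0; m[:,:250]=0; m[:,400:]=0
m=cv2.morphologyEx(m,cv2.MORPH_OPEN,np.ones((5,5)))
cn=max(cv2.findContours(m,0,2)[0],key=cv2.contourArea); P=onplane(c,cn[:,0],.04)
print("handpiece on board",cv2.minAreaRect((P[:,:2]*1000).astype(np.float32)))
b=optics.get_image("side")["image"]; a=load("side0.pkl")[1]["image"]; a2=load("side2.pkl")[1]["image"]
D=lambda a,sl:int((cv2.absdiff(a,b).max(2)[sl]>30).sum())
print("burnisher",D(a,np.s_[270:312,352:380]),"tumbler",D(a,np.s_[125:165,310:340]),"box",D(a,np.s_[225:268,220:262]),"stand",D(a,np.s_[400:450,235:290]))
hh=cv2.cvtColor(b,cv2.COLOR_BGR2HSV); print("far cradle",hh[285,283],"file (mid cradle)",D(a2,np.s_[272:310,312:334]))
print(s["clock"],s["finger_gap"],s["gripper_force"],np.array(s["wrist_force"]).round(1))
E
```

```text
handpiece on board ((573.996826171875, -176.58502197265625), (96.22198486328125, 28.229562759399414), 88.1192855834961)
burnisher 0 tumbler 189 box 0 stand 0
far cradle [ 14  36 217] file (mid cradle) 0
29.1833 0.7978688539342966 0.0 [-0.2  1.1 -0.1]
```

The handpiece lies on the board at (0.574, -0.177), the far cradle is empty, and the file and burnisher are unchanged. The tumbler pixels that differ lie behind the raised arm in that view. Handing in.

```bash
python3 -c "
from bench import bot
print(bot.hand_in())"
```

```text
the job is handed in; nothing more can be done
None
```

The job is handed in (the result was not reported back): the file is in the middle cradle, blade down-slope, and the handpiece lies on the red board; from about 10 to 24 s the fingers registered no contact with anything and passed through the handpiece, file and board before contact returned, and I could not confirm the tumbler because the arm seemed to block that view.

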